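# Move the marbling rake to the other fold-down hook

### The arm

A 6-joint arm with a two-finger parallel gripper is mounted at the origin on the work surface. World frame = base frame: x ahead of the robot, y to its left, z up, the work surface at z = 0. Lengths are in m, angles in rad, forces in N, time in s.
With the tool pointing down it reaches from about 0.25 to 0.775 m from the base axis. Payload 4 kg.
Tool frame: the origin (TCP) lies midway between the tips of the shut fingers; the grasp point (between the pads) lies 19 mm behind it; y points along the fingers, x is the direction in which the jaws open and shut, and the axes are right-handed (so a half turn about y gives the same grasp; the last joint's range is limited). The gripper opens to 94 mm and grips with 3 to 60 N. Pads are 16 mm wide; open, the fingers measure 119 mm over their backs; the gripper's body (75 mm by 177 mm) begins 78 mm behind the grasp point.
Start: joints at [-1.238, 0.087, 1.371, -0, 1.684, -0.103], TCP at [0.232, -0.499, 0.206] pointing down, gripper open.
Joint ranges: [-3.1, 3.1], [-0.76, 2.03], [0.27, 2.55], [-1.08, 4.22], [0.17, 2.65], [-2.57, 2.57]. Speed limits (rad/s): [2.79, 2.79, 3.14, 3.14, 3.14, 3.14].

### API

Orientations are given as [roll, pitch, yaw] about the fixed x, y, z axes, in that order (R = Rz(yaw) Ry(pitch) Rx(roll)).
In Python, from bench import robot gives the robot as it stands.
- The arm moves only by the shell command python3 -m creep 'ROWS'. ROWS is JSON, a list of rows, each a list of 7 numbers: the shift along the tool's x, y, z in mm, then the turn, a rotation vector about the tool's x, y, z in degrees, then the closure in counts, from 0 (fully open) to 255 (shut). A call has 1 to 5 rows; each row is the pose to reach, as a shift and turn from the pose commanded when the call began, along the tool's axes at that moment; what a row does not reach only later rows make up. A row lasts 1/8 s, in which the tool goes at most 62.5 mm and 10.7 degrees, less where a joint would pass 70% of its speed; a pose out of reach is approached as far as the arm can. A call with a gripper value outside its range is refused whole. The fingers move at their own pace and stop on an object; the grip force is fixed at half the most. Time passes only in rows, so rows that repeat a pose let the fingers close. It gives the time, the measured TCP pose, the force and the opening at its end, in the units of the state.
- robot.get_obs(): the state, without advancing time (a new reading comes with each control period).
- robot.snapshot(name): name is "scene" or "top" or "wrist"; returns a dict with "color" (384x512x3 uint8, blue, green, red), "fx", "fy", "cx", "cy" (pixels), "world_from_camera" (4x4, takes a point from camera to world coordinates); the wrist camera has in their place "mount" (4x4, takes a point from camera to tool coordinates, whose origin is the TCP and whose axes are the tool frame's). Camera axes: x right, y down, z forward; pixel columns grow to the right and rows downward; lengths in m; the calibration is good to about 2 mm. A picture is of the moment at which its call begins: read the wrist's pose just before it. There is no depth.
- robot.close_job(): hands the job in, once; it reports no verdict.
Trained networks look in the newest picture that a camera, given by its name, has taken for a name from the list of things; names that differ only in an ending like _2 or _b are one class to them, and where a whole thing is asked for, a point or a joint stands for the part that bears it (a point fixed in the world has none). Each returns a list of dicts, best first, with "p" (0 to 1); they miss things now and then, are a little off and sometimes report something else, mostly with a low value. They report only what shows in the picture. A call takes as long as a camera call. They do not tell look-alikes from the thing itself.
- robot.spot_in(name, camera): "point" ([x, y, z] in m, in world coordinates, good to about 4 mm: the middle of the surface that is visible of it).
- robot.landmark_of(name, camera): "point" ([x, y, z] in m, in world coordinates, good to about 4 mm: a listed point, or the origin of a listed thing).
The state is a dict: "time": time; "joint_positions": joint angles; "qvel": joint speeds; "joint_torque": joint torques, N m; "tool_pos": TCP position; "ee_rot": TCP orientation; "wrist_force": force on the tool from outside, world axes, zero at the start; "wrist_torque": the same for the moment, N m; "width": finger opening in m.
Only numpy, scipy, OpenCV 4.12 (cv2) and the standard library are available. Lean on these libraries where they do the work, as an engineer would, in place of code of your own. Each camera call takes 0.05 s, during which the arm holds its last target.

### The job

Unfold the empty hook on the rail: swing it fully down and press its tip onto its rubber rest for half a second, firmly but gently (about 12 N: under 7 N does not seat it, over 17 N strains it). Then hang the wooden rake on that hook, upright and still, and fold the hook it came from up flat against its rubber pad, pressing its tip home with the same push for half a second. Do not let the rake fall, and leave the jar, cups, bottle, brush and carton where they are.

Things in the scene. Friction and masses are not known exactly. Their poses are not given: they have to be found in the camera images.
- rail: Upright wooden board, 460 mm long (y), 90 mm high, 18 mm thick, on two posts; fixed, top edge 200 mm over the table. Origin on the table plane below the middle of its front face; x points out of its back, y along it, z up. Both steel hooks are screwed to its front, about 220 mm apart, with its yaw; which is left varies.
- hook_a: Fixed bracket of the hook that starts EMPTY, folded up. Origin on the hinge axis (along y), 18 mm in front of the rail's face, 165 mm over the table; axes as the rail's. Back plate 36 mm wide, from 35 mm below to 43 mm above the hinge. Folded, the arm stands upright with its end clear above rail and plate; unfolded, it points level out of the rail (-x).
- hook_b: Fixed steel bracket of the hook that starts unfolded and CARRIES THE RAKE; the same in every size and axis as hook_a.
- hook_a_arm (a joint): Angle of hook_a's arm: 0 = upright, flat on its pad; grows as it swings down away from the rail; 1.57 = level on its rest. Starts between 0 and 0.25. The hinge is stiff (drag 0.25 N m, 3 N at the lip) and stays where left. The rubber stops give a little, under 0.03 rad.
- hook_b_arm (a joint): Angle of hook_b's arm, the same way; starts at 1.57.
- hook_a_lip (a point): Middle of the lip at the arm's end. Arm: steel bar 12 mm wide (y), 8 mm thick, centred on the hinge axis, 89 mm long. Lip: 12 mm wide, 8 mm thick, 85 mm from the hinge, rising 22 mm from the arm's centre line; this point is 13 mm up it. It points back over the rail when folded, up when unfolded. Can be pinched by its 12 mm sides from above.
- hook_b_lip (a point): Middle of hook_b's lip, likewise.
- hook_a_seat (a point): On the arm's carrying face (upper when unfolded), 62 mm from the hinge, 4 mm off the arm's centre line: where the rake should hang, between rest and lip. The point's axes turn with the arm: unfolded, x points up, z out of the rail towards the lip.
- hook_b_seat (a point): The same point on hook_b; the rake starts there.
- hook_a_rest: Rubber roller on a strut under the unfolded arm, 35 mm in front of the hinge; origin at the bracket's origin, not at the roller. Its load is 2.4 x (push at the lip beyond the 3 N drag): a 12 N push at the lip gives about 22 N. Seated from 8 N of load (6 to 7 N at the lip); strained over 38 N (about 18 N at the lip).
- hook_a_pad: Rubber pad on the bracket, 35 mm above the hinge, against which the folded arm lies; origin at the bracket's origin. Loads as for the rest, from pushes at the lip towards the rail.
- hook_b_rest: As hook_a_rest, on hook_b.
- hook_b_pad: As hook_a_pad, on hook_b: the one to press home at the end.
- rake: Wooden rake, 0.09-0.18 kg: plate 44 mm wide (y), 10 mm thick (x), with a slot 22 mm wide, 42 mm high; cross bar 124 mm long below, steel teeth down to 104 mm under the origin. Origin: middle of the slot's upper edge, by which it hangs, z up; plate top 16 mm above. Pinch the plate's 44 mm sides from above. Raised 20-32 mm, the slot clears the lip along the arm.
- jar: Small closed jar, 48 mm wide, 52 mm high, in the drip tray in front of the rail, between the hooks; origin under its base. Leave alone.
- cup1: Clear cup, 72 mm wide, 85 mm high, on the table. Leave alone.
- cup2: Clear cup like cup1. Leave alone.
- dropper: Small white bottle, 36 mm wide, 90 mm high. Leave alone.
- brush: Brush lying on the table. Leave alone.
- carton: Cardboard carton 90 x 120 x 60 mm. Leave alone.
Mind the look-alikes: they are no part of the job. Of the things that look like the rake, the smallest one is meant.

How it is judged:
On the way, in this order (a step that is already met when the one before it is completed fails the run):
1. The empty hook is unfolded all the way and pressed onto its rest (8 N or more on the rest) (value of joint hook_a_arm above 1.5 rad and contact force between hook_a_rest and anything else above 8 N), for 0.3 s.
2. The rake hangs from that hook, let go (x of rake in the frame of hook_a_seat between -0.004 and 0.008 m and y of rake in the frame of hook_a_seat between -0.008 and 0.008 m and z of rake in the frame of hook_a_seat between -0.024 and 0.02 m and angle between rake's own z axis and vertical below 0.15 rad and linear speed of rake below 0.03 m/s and contact force between the fingers and rake below 0.1 N), for 0.3 s.
3. The emptied hook is folded flat and pressed against its pad (8 N or more on the pad) (value of joint hook_b_arm below 0.06 rad and contact force between hook_b_pad and anything else above 8 N), for 0.3 s.
At the end, for the whole second after the job is handed in: hook_a unfolded (over 1.5 rad); rake released, at rest, upright within 0.15 rad, hanging on its arm (slot edge -4 to +8 mm from the arm's face, 8 mm sideways, 24 mm inside to 20 mm outside the seat point); hook_b folded flat (under 0.06 rad) (all of step 2 and value of joint hook_a_arm above 1.5 rad and value of joint hook_b_arm below 0.06 rad); the robot touches nothing.
It fails at once if more than 38 N on a hook's rubber stop (over about 18 N at its lip) (contact force between any of hook_a_rest, hook_a_pad, hook_b_rest, hook_b_pad and anything else above 38 N).
It fails at once if the rake falls (height (world z) of rake below 0.14 m).
It fails at once if one of the bystanders is moved more than 25 mm (distance of any of jar, cup1, cup2, dropper, brush, carton from where it was at the start of the episode above 0.025 m).
It also fails if it takes over 69 s, if anything falls off the work surface, if the arm or the gripper's body presses on something with over 40 N, if the wrist force passes 120 N, or if a joint passes its speed limit or range.

## Working session

There is one attempt and no reset: what is moved stays moved. The work goes in short steps, Python scripts to look and compute and a shell command to move; the robot and the scene stay as the last step left them, time stands still between calls to the robot, and variables do not carry over. Pictures are saved under pics/ and viewed, and the job is handed in when it is done.

```bash
ls; mkdir -p pics; python3 - <<'E'
from bench import robot
import cv2
o=robot.get_obs(); print({k:(v if not hasattr(v,'round') else v) for k,v in o.items()})
for c in ["scene","top"]:
    s=robot.snapshot(c); cv2.imwrite(f"pics/{c}0.png",s["color"]); print(c,s["fx"],s["world_from_camera"])
    for n in ["rail","hook_a","hook_b","hook_a_lip","hook_b_lip","hook_a_seat","rake","jar","cup1","dropper","brush","carton"]:
        for f in ["landmark_of"]:
            print(n,[( [round(float(x),3) for x in d["point"]],round(d["p"],2)) for d in getattr(robot,f)(n,c)])
print(robot.get_obs()["time"])
E
```

```text
pics
{'time': 0.0, 'joint_positions': array([-1.23808168e+00,  8.79540634e-02,  1.37222054e+00, -3.96187425e-05,
        1.68362611e+00, -1.03097245e-01]), 'qvel': array([ 7.62184554e-04,  4.82475601e-04,  8.81377295e-04,  1.36589218e-04,
       -7.13511101e-05,  8.06789513e-05]), 'joint_torque': array([-2.53974504e-04, -3.40187895e+01, -3.02429903e+01,  7.19114835e-02,
        3.30451818e-02, -1.67398503e-04]), 'tool_pos': array([ 0.23198454, -0.49807454,  0.20432182]), 'ee_rot': array([-1.57060825,  0.00220039, -1.13498864]), 'wrist_force': array([ 1.00180118, -0.34218991, -0.39806694]), 'wrist_torque': array([ 0.06275134,  0.02211206, -0.01946752]), 'width': 0.09434594899849871}
scene 391.11678684154344 [[ 0.65720119  0.50089446 -0.56319742  1.2155308 ]
 [ 0.75339425 -0.45837243  0.47147833 -0.63620942]
 [-0.02199329 -0.73416582 -0.67861391  0.99175491]
 [ 0.          0.          0.          1.        ]]
rail [([0.602, 0.003, 0.001], 0.87)]
hook_a [([0.568, 0.103, 0.162], 0.62), ([0.599, -0.12, 0.164], 0.49)]
hook_b [([0.568, 0.103, 0.162], 0.62), ([0.599, -0.12, 0.164], 0.49)]
ho
[... 871 characters left out ...]
2], 0.68), ([0.593, -0.119, 0.17], 0.66)]
hook_b [([0.567, 0.107, 0.162], 0.68), ([0.593, -0.119, 0.17], 0.66)]
hook_a_lip [([0.512, -0.132, 0.178], 0.54), ([0.563, 0.101, 0.252], 0.43), ([0.533, -0.126, 0.165], 0.37)]
hook_b_lip [([0.511, -0.126, 0.18], 0.62)]
hook_a_seat [([0.559, 0.101, 0.226], 0.45)]
rake [([0.399, -0.559, 0.147], 0.93), ([0.774, -0.362, 0.149], 0.75), ([0.542, -0.127, 0.167], 0.63)]
jar [([0.457, -0.07, 0.002], 0.75)]
cup1 [([0.445, 0.394, 0.004], 0.93), ([0.529, 0.406, 0.003], 0.78), ([0.56, 0.103, 0.228], 0.37)]
dropper [([0.459, -0.379, -0.004], 0.46)]
brush [([0.362, -0.349, -0.001], 0.93)]
carton [([0.576, -0.398, -0.004], 0.65), ([0.516, -0.129, 0.179], 0.26)]
1.3
```

View pictures.

View pics/scene0.png

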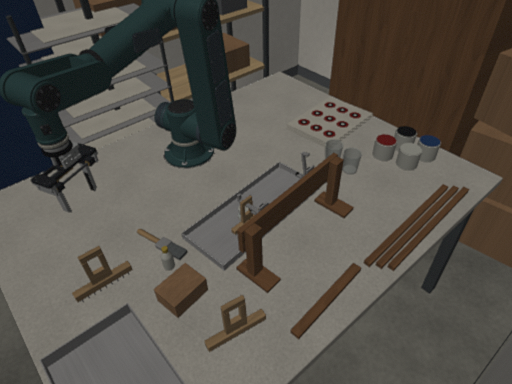

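View pics/top0.png

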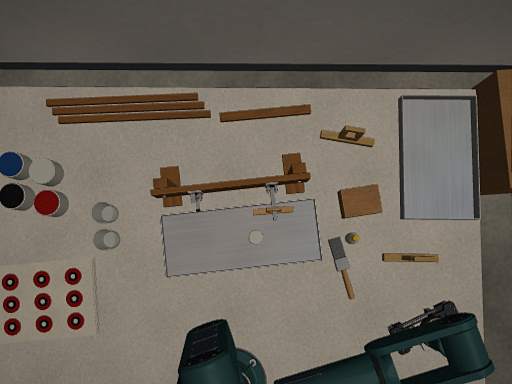

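The scene picture shows the rail with the empty hook up at about (305,160) and the small rake on the near hook at about (247,208). The top picture shows the hooks at about (197,198) and (272,190). Next I'll refine their positions and the rail yaw.

```bash
cat > h.py <<'E'
import numpy as np, cv2
from bench import robot
from scipy.spatial.transform import Rotation as R
def proj(s,p,T=None):
    T=np.array(s["world_from_camera"]) if T is None else T
    c=np.linalg.inv(T)@np.append(p,1); return np.array([s["fx"]*c[0]/c[2]+s["cx"],s["fy"]*c[1]/c[2]+s["cy"]])
def toolT(o):
    T=np.eye(4);T[:3,:3]=R.from_euler('xyz',o["ee_rot"]).as_matrix();T[:3,3]=o["tool_pos"];return T
def snap(c):
    o=robot.get_obs(); s=robot.snapshot(c)
    s["T"]=np.array(s["world_from_camera"]) if "mount" not in s else toolT(o)@np.array(s["mount"])
    return o,s
E
python3 - <<'E'
from h import *
_,s=snap("top"); _,q=snap("scene")
def model(hp,yaw):
    X=np.array([np.cos(yaw),np.sin(yaw),0]);Y=np.array([-np.sin(yaw),np.cos(yaw),0])
    return X,Y
import pickle
for d in(s,q): pass
pickle.dump((s,q),open("s.pkl","wb"))
a=s["color"][160:250,140:330]; cv2.imwrite("pics/topz.png",cv2.resize(a,None,fx=4.2,fy=4.2,interpolation=cv2.INTER_CUBIC))
a=q["color"][140:290,220:365]; cv2.imwrite("pics/scz.png",cv2.resize(a,None,fx=4,fy=4,interpolation=cv2.INTER_CUBIC))
E
```

```text
(no output)
```

View pics/topz.png

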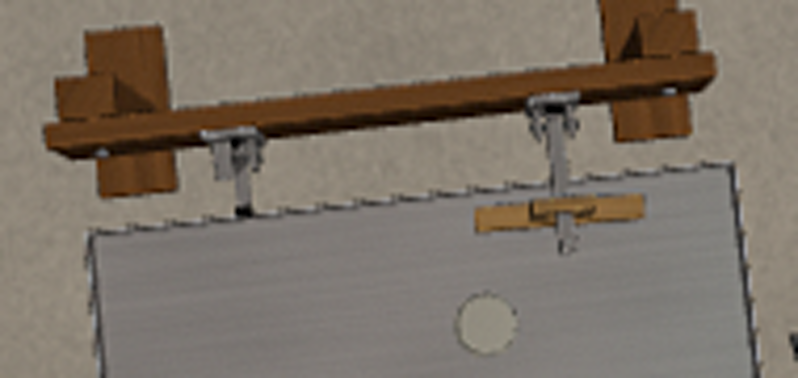

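View pics/scz.png

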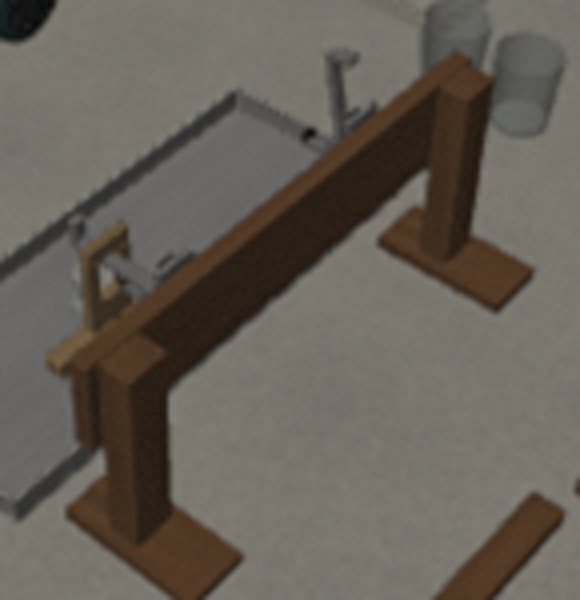

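```bash
python3 - <<'E'
from h import *
import pickle
s,q=pickle.load(open("s.pkl","rb"))
def unp(s,u,v,z):
    T=s["T"]; d=T[:3,:3]@np.array([(u-s["cx"])/s["fx"],(v-s["cy"])/s["fy"],1]); return T[:3,3]+d*(z-T[2,3])/d[2]
def z(u,v,h): return unp(s,u/4.2+140,v/4.2+160,h)
a,b=z(45,124,.2),z(712,54,.2); print(a,b,np.linalg.norm(a-b),np.arctan2((a-b)[1],(a-b)[0])-np.pi/2)
print("lip b",z(566,240,.187),"arm a rootlip",z(222,165,.25),"strut end a",z(244,212,.16), "rake plate",z(563,210,.185),"bar", z(478,222,.11),z(644,208,.11))
a,b=z(478,220,.11),z(644,208,.11); print(np.arctan2(*( (a-b)[[1,0]]))-np.pi/2)
# jar
for n in ["hook_a_lip","hook_b_lip"]: pass
def fold(yaw,hx,hy):
    X=np.array([np.cos(yaw),np.sin(yaw),0]);H=np.array([hx,hy,.165])
E
```

```text
[0.58890931 0.22949946 0.2       ] [ 0.63984612 -0.22452915  0.2       ] 0.45687694503672804 0.11172139732722042
lip b [ 0.51295185 -0.12595906  0.187     ] arm a rootlip [0.55729348 0.10205104 0.25      ] strut end a [0.53237545 0.09755634 0.16      ] rake plate [ 0.53360403 -0.12392768  0.185     ] bar [ 0.52951858 -0.0656967   0.11      ] [ 0.54044588 -0.18540478  0.11      ]
0.07903858325328872
```

```bash
python3 -m creep '[[0,-60,0,0,0,0,0],[-40,-110,50,0,0,0,0],[-80,-124,103,0,6,0,0],[-118,-124,152,0,12,0,0],[-156,-124,201,0,18.5,0,0]]'
```

```text
time: 2.02
tool_pos: [0.3397, -0.2893, 0.33]
ee_rot: [-1.569, -0.002, -1.462]
wrist_force: [1.3, 0.0, -0.5]
width: 0.0942
```

```bash
python3 -m creep '[[-50,0,34,0,0,0,0],[-102,0,68,0,0,0,0],[-153,0,102,0,0,0,0],[-204,0,136,0,0,0,0],[-255,0,170,0,0,0,0]]' && python3 -m creep '[[-48,0,33,0,0,0,0],[-94,0,63,0,0,0,0],[-94,0,63,0,0,0,0],[-94,0,63,0,0,0,0]]'; python3 - <<'E'
from h import *
o,s=snap("wrist"); cv2.imwrite("pics/w1.png",s["color"]); print(o["time"],o["tool_pos"],o["ee_rot"],o["wrist_force"])
for n in ["hook_a_lip","hook_a","hook_a_seat"]:
    print(n,[(np.round(d["point"],4),round(d["p"],2)) for d in robot.landmark_of(n,"wrist")])
lip=np.array([.563,.102,.25]);print(proj(s,lip,s["T"]))
E
```

```text
time: 2.65
tool_pos: [0.4798, -0.0163, 0.3294]
ee_rot: [-1.57, -0.001, -1.458]
wrist_force: [0.5, -0.9, -0.1]
width: 0.094
time: 3.15
tool_pos: [0.531, 0.0819, 0.3289]
ee_rot: [-1.571, -0.001, -1.458]
wrist_force: [-0.1, -0.7, 0.4]
width: 0.0935
3.15 [0.53101551 0.08192136 0.3289372 ] [-1.57137315e+00 -6.88843860e-04 -1.45772940e+00] [-0.05349996 -0.6530519   0.3603102 ]
hook_a_lip [(array([0.5661, 0.1019, 0.2496]), 0.66), (array([0.4443, 0.3938, 0.0033]), 0.33)]
hook_a [(array([0.5686, 0.1056, 0.1634]), 0.88), (array([ 0.5884, -0.118 ,  0.1672]), 0.88)]
hook_a_seat [(array([0.5596, 0.1017, 0.2262]), 0.61), (array([0.5677, 0.1012, 0.164 ]), 0.25)]
[240.84311862 166.21124648]
```

View pics/w1.png

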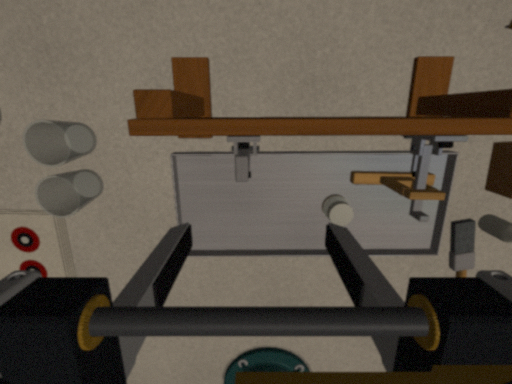

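```bash
python3 -m creep '[[-10,0,20,0,0,0,60],[-16,-0,35,0,0,0,120],[-16,50,35,0,0,0,170],[-16,98,35,0,0,0,185],[-16,98,35,0,0,0,185]]'; python3 - <<'E'
from h import *
o,s=snap("wrist"); cv2.imwrite("pics/w2.png",s["color"]); print(o["time"],o["tool_pos"],o["ee_rot"],o["wrist_force"],o["width"])
for n in ["hook_a_lip","hook_a"]:
    print(n,[(np.round(d["point"],4),round(d["p"],2)) for d in robot.landmark_of(n,"wrist")])
E
```

```text
time: 3.98
tool_pos: [0.5609, 0.1008, 0.2255]
ee_rot: [-1.583, 0.0, -1.46]
wrist_force: [0.6, 0.1, 0.5]
width: 0.0474
3.975 [0.56091596 0.10077157 0.22548921] [-1.58252619e+00  1.87060914e-04 -1.45955015e+00] [0.57515193 0.05644302 0.50492867] 0.04738745055173493
hook_a_lip [(array([0.5658, 0.1009, 0.2498]), 0.86)]
hook_a [(array([0.569 , 0.1037, 0.1632]), 0.87), (array([ 0.587 , -0.1164,  0.1664]), 0.55)]
```

View pics/w2.png

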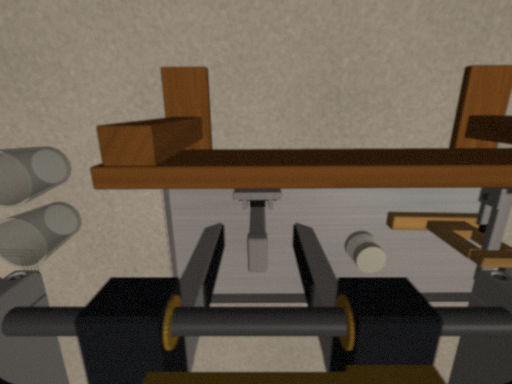

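```bash
python3 -m creep '[[0,0,3,0,0,0,205],[0,0,3,0,0,0,235],[0,0,3,0,0,0,255],[0,0,3,0,0,0,255],[0,0,3,0,0,0,255]]'; python3 - <<'E'
from h import *
o,s=snap("wrist"); cv2.imwrite("pics/w3.png",s["color"]); print(o["time"],o["tool_pos"],o["ee_rot"],o["wrist_force"],o["width"])
E
```

```text
time: 4.75
tool_pos: [0.5681, 0.1024, 0.2328]
ee_rot: [-1.567, -0.0, -1.458]
wrist_force: [1.0, -0.6, 5.7]
width: 0.0115
4.75 [0.56808178 0.10241256 0.23277956] [-1.56697600e+00 -4.00623443e-04 -1.45790170e+00] [ 0.98648552 -0.56220699  5.66677507] 0.011499472556391702
```

View pics/w3.png

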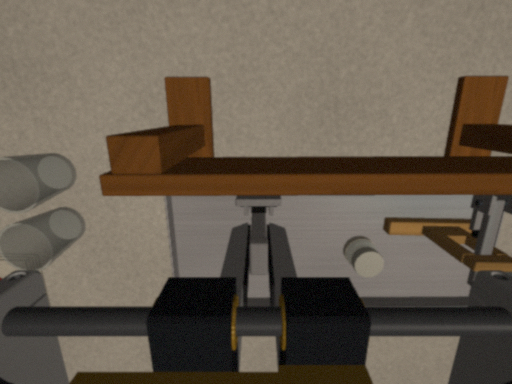

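```bash
python3 -m creep '[[0,4,-24,0,0,0,255],[0,15,-48,0,0,0,255],[0,33,-67,0,0,0,255],[0,51,-78,0,0,0,255],[0,60,-81,0,0,0,255]]'; python3 - <<'E'
from h import *
o,s=snap("wrist"); cv2.imwrite("pics/w4.png",s["color"]); print(o["time"],o["tool_pos"],o["ee_rot"],o["wrist_force"],o["width"])
E
```

```text
time: 5.42
tool_pos: [0.4881, 0.0931, 0.1722]
ee_rot: [-1.565, -0.001, -1.458]
wrist_force: [2.9, -1.4, 6.1]
width: 0.0118
5.425 [0.48808451 0.0930861  0.17219129] [-1.56521720e+00 -8.43260524e-04 -1.45803363e+00] [ 2.93949714 -1.39146536  6.10600439] 0.01180027741868386
```

View pics/w4.png

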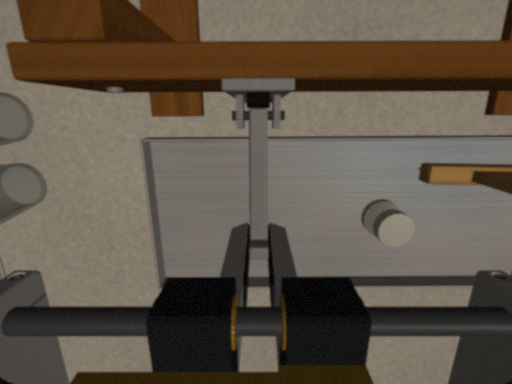

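```bash
python3 -m creep '[[0,4,-1,0,0,0,255],[0,8,-2,0,0,0,255],[0,8,-2,0,0,0,255]]'
```

```text
time: 5.85
tool_pos: [0.4859, 0.0929, 0.1639]
ee_rot: [-1.568, -0.001, -1.458]
wrist_force: [2.3, -0.4, 3.8]
width: 0.0119
```

```bash
python3 -m creep '[[0,0,0,0,0,0,190],[0,0,0,0,0,0,190],[0,0,0,0,0,0,255],[0,0,0,0,0,0,255],[0,0,0,0,0,0,255]]'; python3 -m creep '[[0,2,0,0,0,0,255],[0,2,0,0,0,0,255]]'; python3 - <<'E'
from h import *
o,s=snap("scene"); a=s["color"][130:220,250:370]; cv2.imwrite("pics/s4.png",cv2.resize(a,None,fx=5,fy=5,interpolation=cv2.INTER_CUBIC))
E
```

```text
time: 6.48
tool_pos: [0.484, 0.0927, 0.1623]
ee_rot: [-1.573, -0.001, -1.458]
wrist_force: [0.5, -1.3, -1.6]
width: 0.0118
time: 6.72
tool_pos: [0.484, 0.0927, 0.1617]
ee_rot: [-1.572, -0.001, -1.458]
wrist_force: [-5.1, -2.1, 2.6]
width: 0.0119
```

View pics/s4.png

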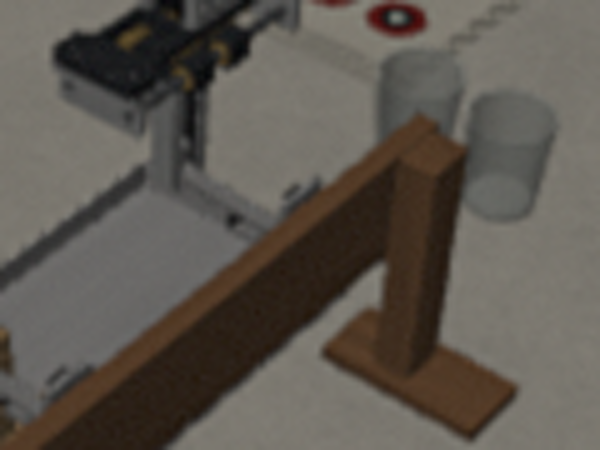

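```bash
python3 -m creep '[[0,1.5,0,0,0,0,255],[0,1.5,0,0,0,0,255]]';python3 -m creep '[[0,1,0,0,0,0,255],[0,1,0,0,0,0,255]]'
```

```text
time: 7.02
tool_pos: [0.484, 0.0927, 0.1609]
ee_rot: [-1.571, -0.001, -1.458]
wrist_force: [-7.2, -3.2, 6.7]
width: 0.0121
time: 7.28
tool_pos: [0.484, 0.0927, 0.16]
ee_rot: [-1.571, -0.001, -1.458]
wrist_force: [-5.8, -2.0, 6.0]
width: 0.0118
```

```bash
python3 -m creep '[[0,0,0,0,0,0,190],[0,0,0,0,0,0,190],[0,-22,0,0,0,0,190],[0,-42,0,0,0,0,255],[0,-42,0,0,0,0,255]]';python3 -m creep '[[0,0,0,0,0,0,255],[0,0,0,0,0,0,255],[0,0,0,0,0,0,255]]'; python3 - <<'E'
from h import *
o,s=snap("wrist"); cv2.imwrite("pics/w5.png",s["color"]); print(o["time"],o["tool_pos"],o["ee_rot"],o["wrist_force"],o["width"])
for n in ["hook_a_lip","hook_a_seat","hook_a"]:
    print(n,[(np.round(d["point"],4),round(d["p"],2)) for d in robot.landmark_of(n,"wrist")])
E
```

```text
time: 7.9
tool_pos: [0.4859, 0.0933, 0.2021]
ee_rot: [-1.567, 0.0, -1.458]
wrist_force: [0.1, 0.1, 0.4]
width: 0.0075
time: 8.28
tool_pos: [0.4843, 0.093, 0.1996]
ee_rot: [-1.572, 0.0, -1.458]
wrist_force: [-0.9, -0.0, 0.0]
width: 0.0002
8.275 [0.48431671 0.09303695 0.19961425] [-1.57233810e+00  3.39122066e-05 -1.45787101e+00] [-0.91429713 -0.04053562  0.00389405] 0.00021290665527332002
hook_a_lip [(array([0.4884, 0.0937, 0.1828]), 0.58)]
hook_a_seat [(array([0.5062, 0.0936, 0.1718]), 0.95)]
hook_a [(array([0.568 , 0.1021, 0.1638]), 0.8), (array([ 0.4544, -0.0706,  0.0097]), 0.44)]
```

View pics/w5.png

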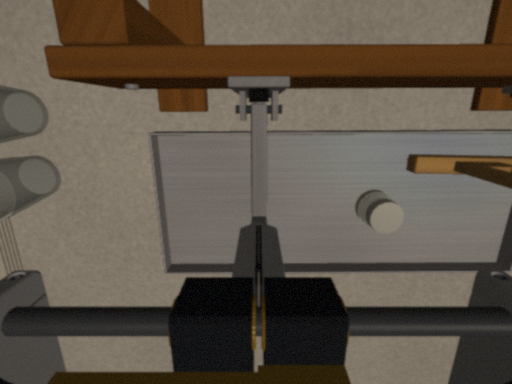

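```bash
python3 -m creep '[[0,4,1,0,0,0,255],[0,8,1,0,0,0,255],[0,8,1,0,0,0,255]]';python3 -m creep '[[0,1.5,0,0,0,0,255],[0,3,0,0,0,0,255],[0,3,0,0,0,0,255]]'
```

```text
time: 8.85
tool_pos: [0.4855, 0.0931, 0.1921]
ee_rot: [-1.571, -0.0, -1.458]
wrist_force: [-0.1, 0.8, -0.2]
width: 0.0005
time: 9.22
tool_pos: [0.4854, 0.0931, 0.1897]
ee_rot: [-1.571, -0.0, -1.458]
wrist_force: [-2.0, -0.7, 2.3]
width: 0.0005
```

Contact has begun at about 190 mm.

```bash
python3 -m creep '[[0,1,0,0,0,0,255],[0,1,0,0,0,0,255]]';python3 -m creep '[[0,1,0,0,0,0,255],[0,1,0,0,0,0,255]]'
```

```text
time: 9.48
tool_pos: [0.4856, 0.0931, 0.1885]
ee_rot: [-1.571, -0.0, -1.458]
wrist_force: [-2.1, -0.4, 3.0]
width: 0.0003
time: 9.72
tool_pos: [0.4857, 0.0931, 0.1874]
ee_rot: [-1.571, -0.0, -1.458]
wrist_force: [-2.4, -0.2, 2.0]
width: 0.0003
```

```bash
python3 -m creep '[[0,1,0,0,0,0,255],[0,1,0,0,0,0,255]]'
```

```text
time: 9.98
tool_pos: [0.4856, 0.0931, 0.1867]
ee_rot: [-1.571, -0.0, -1.458]
wrist_force: [-3.8, -1.0, 3.8]
width: 0.0004
```

```bash
python3 -m creep '[[0,1,0,0,0,0,255],[0,1,0,0,0,0,255]]'
```

```text
time: 10.22
tool_pos: [0.4856, 0.0931, 0.1864]
ee_rot: [-1.57, -0.0, -1.458]
wrist_force: [-4.7, -0.9, 7.6]
width: 0.0005
```

```bash
python3 -m creep '[[0,1,0,0,0,0,255],[0,1,0,0,0,0,255]]'
```

```text
time: 10.48
tool_pos: [0.4855, 0.0932, 0.1862]
ee_rot: [-1.57, -0.0, -1.458]
wrist_force: [-5.8, -1.3, 10.6]
width: 0.0002
```

```bash
python3 -m creep '[[0,0.7,0,0,0,0,255],[0,0.7,0,0,0,0,255],[0,0.7,0,0,0,0,255],[0,0.7,0,0,0,0,255]]'
```

```text
time: 10.98
tool_pos: [0.4855, 0.0931, 0.186]
ee_rot: [-1.57, -0.0, -1.458]
wrist_force: [-5.2, -1.7, 11.2]
width: 0.0003
```

```bash
python3 -m creep '[[0,0.5,0,0,0,0,255],[0,0.5,0,0,0,0,255],[0,0.5,0,0,0,0,255],[0,0.5,0,0,0,0,255],[0,0.5,0,0,0,0,255]]'
```

```text
time: 11.6
tool_pos: [0.4855, 0.0931, 0.1859]
ee_rot: [-1.569, -0.0, -1.458]
wrist_force: [-6.2, -0.5, 12.1]
width: 0.0003
```

```bash
python3 -m creep '[[0,-40,0,0,0,0,200],[0,-90,0,0,0,0,100],[55,-100,0,0,0,0,0],[110,-100,0,0,0,0,0],[165,-100,0,0,0,0,0]]'; python3 -m creep '[[50,0,0,0,0,0,0],[56,0,0,0,0,0,0],[56,0,0,0,0,0,0],[56,0,0,0,0,0,0]]';python3 - <<'E'
from h import *
o,s=snap("wrist"); cv2.imwrite("pics/w6.png",s["color"]); print(o["time"],o["tool_pos"],o["ee_rot"],o["wrist_force"],o["width"])
for n in ["rake","hook_b_seat","hook_b_lip","hook_b"]:
    print(n,[(np.round(d["point"],4),round(d["p"],2)) for d in robot.landmark_of(n,"wrist")])
E
```

```text
time: 12.22
tool_pos: [0.5052, -0.0724, 0.2829]
ee_rot: [-1.569, -0.001, -1.457]
wrist_force: [0.8, -0.4, -0.1]
width: 0.0472
time: 12.72
tool_pos: [0.5108, -0.1251, 0.2833]
ee_rot: [-1.57, 0.0, -1.456]
wrist_force: [-0.7, 0.3, 0.8]
width: 0.0866
12.725 [ 0.5107752  -0.1251414   0.28333696] [-1.57027340e+00  2.75695794e-04 -1.45604292e+00] [-0.69933322  0.28525321  0.80583305] 0.08659369466587058
rake [(array([ 0.5364, -0.1242,  0.1714]), 0.7)]
hook_b_seat [(array([ 0.5356, -0.1247,  0.1706]), 0.72)]
hook_b_lip [(array([ 0.5115, -0.1291,  0.1814]), 0.75)]
hook_b [(array([0.5702, 0.1035, 0.1632]), 0.65), (array([ 0.588 , -0.1131,  0.1685]), 0.57)]
```

View pics/w6.png

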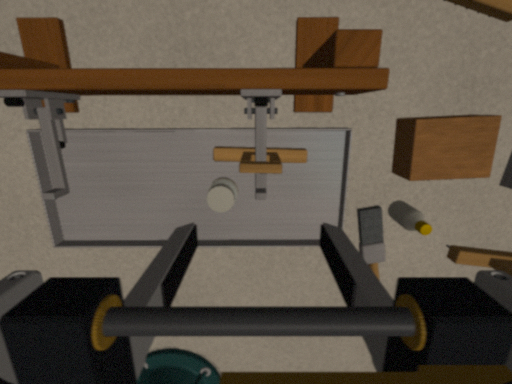

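```bash
python3 -m creep '[[2,0,25,0,0,0,0],[2,50,25,0,0,0,0],[2,100,25,0,0,0,40],[2,127,25,0,0,0,70],[2,127,25,0,0,0,70]]'; python3 -m creep '[[0,0,0,0,0,0,90],[0,0,0,0,0,0,100]]';python3 - <<'E'
from h import *
o,s=snap("wrist"); cv2.imwrite("pics/w7.png",s["color"]); print(o["time"],o["tool_pos"],o["ee_rot"],o["wrist_force"],o["width"])
for n in ["rake","hook_b_seat"]:
    print(n,[(np.round(d["point"],4),round(d["p"],2)) for d in robot.landmark_of(n,"wrist")])
E
```

```text
time: 13.6
tool_pos: [0.5339, -0.1246, 0.1535]
ee_rot: [-1.576, 0.003, -1.457]
wrist_force: [0.4, -0.5, 0.0]
width: 0.0693
time: 13.85
tool_pos: [0.5369, -0.126, 0.1588]
ee_rot: [-1.567, -0.002, -1.458]
wrist_force: [-0.0, -0.1, 0.3]
width: 0.0576
13.85 [ 0.53687074 -0.12595725  0.1587662 ] [-1.56694797 -0.00192987 -1.4577831 ] [-0.0236742  -0.14969036  0.29131742] 0.05761314704974271
rake [(array([ 0.5356, -0.1225,  0.174 ]), 0.79), (array([ 0.589 , -0.1162,  0.1667]), 0.2)]
hook_b_seat [(array([ 0.5352, -0.1231,  0.1686]), 0.77)]
```

View pics/w7.png

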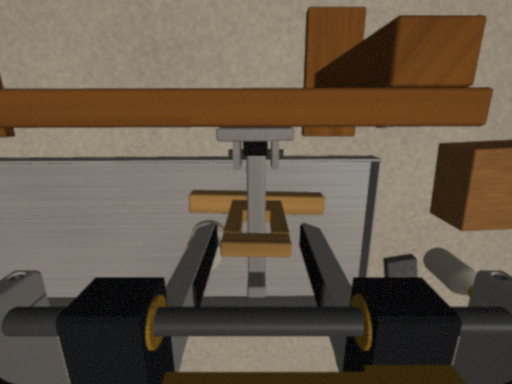

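```bash
python3 -m creep '[[-1.5,0,-1,0,0,0,115],[-1.5,0,-1,0,0,0,150],[-1.5,0,-1,0,0,0,255],[-1.5,0,-1,0,0,0,255],[-1.5,0,-1,0,0,0,255]]'; python3 - <<'E'
from h import *
o,s=snap("wrist"); cv2.imwrite("pics/w8.png",s["color"]); print(o["time"],o["tool_pos"],o["ee_rot"],o["wrist_force"],o["width"])
for n in ["rake","hook_b_seat"]:
    print(n,[(np.round(d["point"],4),round(d["p"],2)) for d in robot.landmark_of(n,"wrist")])
E
```

```text
time: 14.62
tool_pos: [0.5345, -0.1243, 0.1565]
ee_rot: [-1.571, -0.0, -1.458]
wrist_force: [-0.8, 0.1, 1.3]
width: 0.0438
14.625 [ 0.5344788  -0.12426658  0.15652089] [-1.57075171e+00 -1.78510876e-04 -1.45790086e+00] [-0.82905882  0.14336839  1.31297785] 0.043829898028691076
rake [(array([ 0.5373, -0.1217,  0.1722]), 0.72)]
hook_b_seat [(array([ 0.5353, -0.1262,  0.1656]), 0.66)]
```

View pics/w8.png

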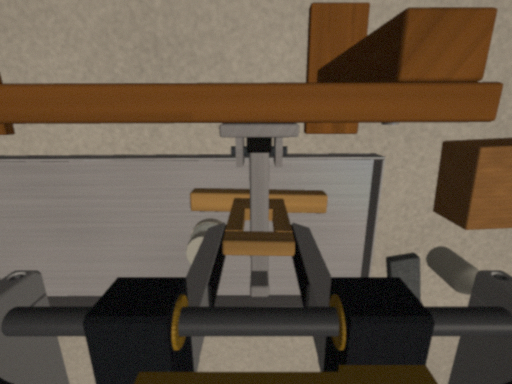

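```bash
python3 -m creep '[[0,-8,0,0,0,0,255],[0,-17,0,0,0,0,255],[0,-26,0,0,0,0,255],[0,-26,0,0,0,0,255],[0,-26,0,0,0,0,255]]'; python3 - <<'E'
from h import *
o,s=snap("wrist"); cv2.imwrite("pics/w9.png",s["color"]); print(o["time"],o["tool_pos"],o["ee_rot"],o["wrist_force"],o["width"])
o,s=snap("scene"); a=s["color"][170:260,200:320]; cv2.imwrite("pics/s9.png",cv2.resize(a,None,fx=5,fy=5,interpolation=cv2.INTER_CUBIC))
E
```

```text
time: 15.4
tool_pos: [0.5344, -0.1242, 0.1822]
ee_rot: [-1.571, 0.0, -1.458]
wrist_force: [-0.4, 0.1, -2.2]
width: 0.0436
15.4 [ 0.53442144 -0.12418608  0.18223985] [-1.57096516e+00  1.60009886e-05 -1.45783766e+00] [-0.40013416  0.0895561  -2.18985802] 0.043649130919311954
```

View pics/w9.png

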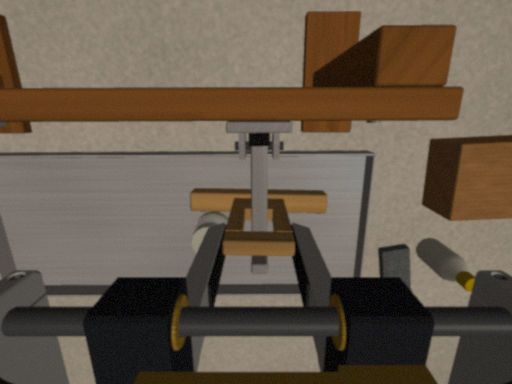

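View pics/s9.png

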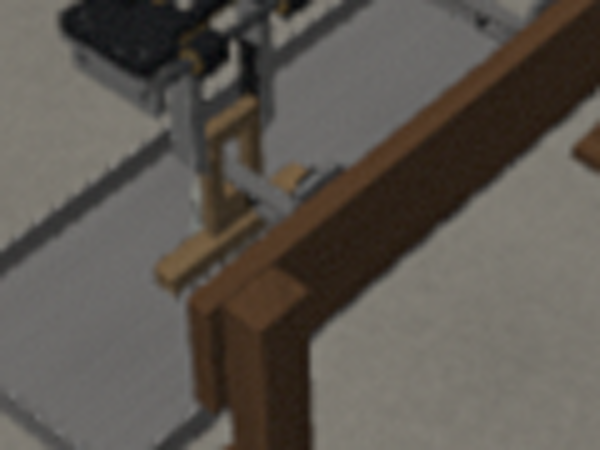

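```bash
python3 -m creep '[[0,0,-12,0,0,0,255],[0,0,-26,0,0,0,255],[0,0,-42,0,0,0,255],[0,0,-58,0,0,0,255],[0,0,-70,0,0,0,255]]'; python3 - <<'E'
from h import *
o,s=snap("wrist"); cv2.imwrite("pics/w10.png",s["color"]); print(o["time"],o["tool_pos"],o["ee_rot"],o["wrist_force"],o["width"])
E
```

```text
time: 16.12
tool_pos: [0.4637, -0.1323, 0.1826]
ee_rot: [-1.57, -0.0, -1.458]
wrist_force: [0.3, 1.0, -1.3]
width: 0.0435
16.125 [ 0.4637069  -0.13228787  0.18256681] [-1.57038481e+00 -3.75806403e-04 -1.45834811e+00] [ 0.31230994  1.01419702 -1.26155589] 0.043535614452016785
```

View pics/w10.png

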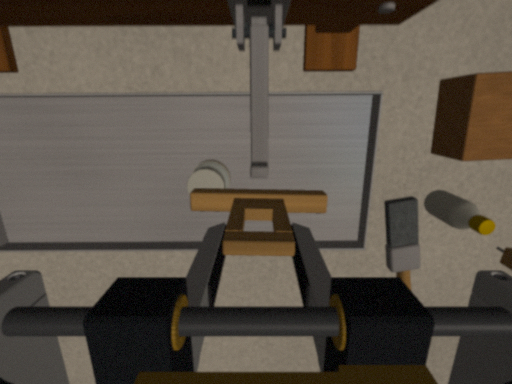

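```bash
python3 -m creep '[[-25,0,0,0,0,0,255],[-65,0,0,0,0,0,255],[-110,0,0,0,0,0,255],[-150,0,0,0,0,0,255],[-185,0,0,0,0,0,255]]'; python3 -m creep '[[-24,0,0,0,0,0,255],[-36.5,0,0,0,0,0,255],[-36.5,0,0,0,0,0,255],[-36.5,0,0,0,0,0,255],[-36.5,0,0,0,0,0,255]]'; python3 - <<'E'
from h import *
o,s=snap("wrist"); cv2.imwrite("pics/w11.png",s["color"]); print(o["time"],o["tool_pos"],o["ee_rot"],o["wrist_force"],o["width"])
x,y=o["tool_pos"][:2];print("X",.9936*x+.1128*y,"Y",-.1128*x+.9936*y)
for n in ["rake","hook_a_seat","hook_a_lip","hook_a"]:
    print(n,[(np.round(d["point"],4),round(d["p"],2)) for d in robot.landmark_of(n,"wrist")])
E
```

```text
time: 16.8
tool_pos: [0.4438, 0.0531, 0.1825]
ee_rot: [-1.57, 0.0, -1.457]
wrist_force: [1.0, -0.1, -0.8]
width: 0.0439
time: 17.42
tool_pos: [0.4402, 0.0872, 0.1823]
ee_rot: [-1.571, -0.0, -1.459]
wrist_force: [-0.8, -1.1, -1.2]
width: 0.0437
17.425 [0.44015309 0.08715648 0.18228908] [-1.57082866e+00 -3.99690022e-04 -1.45928523e+00] [-0.79033627 -1.05139441 -1.23703204] 0.04368585344994906
X 0.44716735823767206 Y 0.036949413896709075
rake [(array([0.4419, 0.0909, 0.1989]), 0.74)]
hook_a_seat [(array([0.5061, 0.0942, 0.167 ]), 0.67)]
hook_a_lip [(array([0.4852, 0.0919, 0.1752]), 0.63)]
hook_a [(array([0.5699, 0.1026, 0.163 ]), 0.8)]
```

View pics/w11.png

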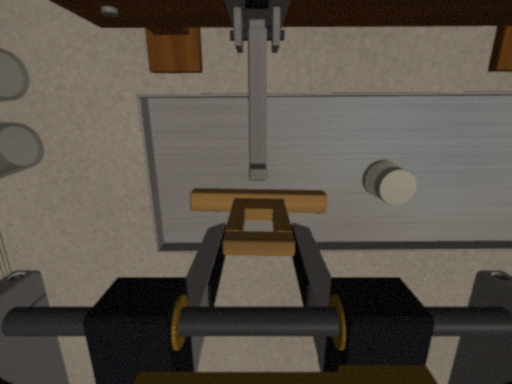

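```bash
python3 -m creep '[[-0.8,0,12,0,0,0,255],[-0.8,0,26,0,0,0,255],[-0.8,0,40,0,0,0,255],[-0.8,0,50,0,0,0,255],[-0.8,0,50,0,0,0,255]]';  python3 -m creep '[[0,0,10,0,0,0,255],[0,0,16,0,0,0,255],[0,0,16,0,0,0,255],[0,0,16,0,0,0,255]]'; python3 - <<'E'
from h import *
o,s=snap("wrist"); cv2.imwrite("pics/w12.png",s["color"]); print(o["time"],o["tool_pos"],o["ee_rot"],o["wrist_force"],o["width"])
x,y=o["tool_pos"][:2];print("X",.9936*x+.1128*y,"Y",-.1128*x+.9936*y)
o,s=snap("scene"); a=s["color"][130:220,250:370]; cv2.imwrite("pics/s12.png",cv2.resize(a,None,fx=5,fy=5,interpolation=cv2.INTER_CUBIC))
E
```

```text
time: 18.3
tool_pos: [0.4902, 0.0945, 0.1819]
ee_rot: [-1.572, -0.0, -1.458]
wrist_force: [0.1, -0.2, -2.8]
width: 0.043
time: 18.8
tool_pos: [0.5053, 0.0962, 0.1823]
ee_rot: [-1.571, -0.0, -1.458]
wrist_force: [0.5, 0.2, -2.0]
width: 0.0436
18.8 [0.50532472 0.09619613 0.18232162] [-1.57100952e+00 -1.08792481e-04 -1.45785407e+00] [ 0.54491322  0.19823183 -2.01520325] 0.043622514913183995
X 0.5129415636266171 Y 0.03857985125196677
```

View pics/w12.png

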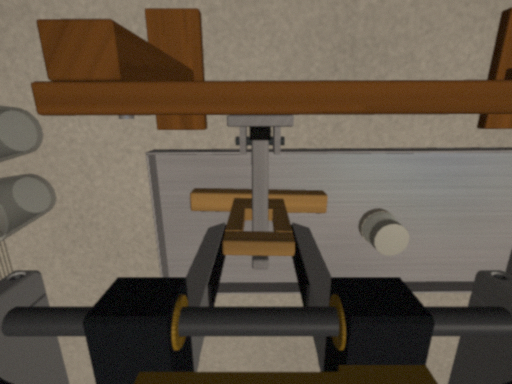

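View pics/s12.png

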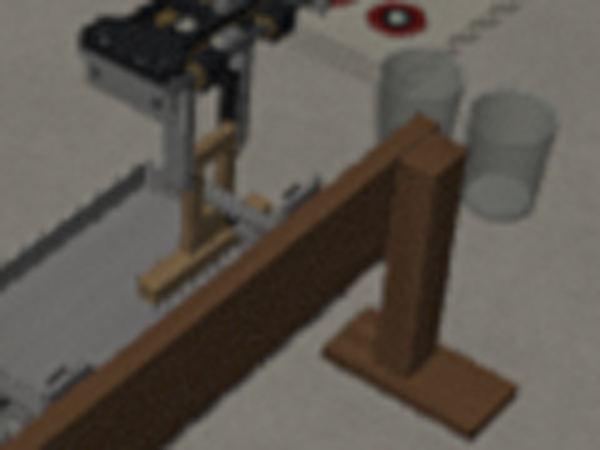

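```bash
python3 -m creep '[[0,8,0,0,0,0,255],[0,16,0,0,0,0,255],[0,21,0,0,0,0,255],[0,23,0,0,0,0,255],[0,23,0,0,0,0,255]]'; python3 -m creep '[[0,1,0,0,0,0,255],[0,2,0,0,0,0,255],[0,2,0,0,0,0,255]]'
```

```text
time: 19.52
tool_pos: [0.5054, 0.0962, 0.1591]
ee_rot: [-1.571, -0.0, -1.458]
wrist_force: [0.1, 0.3, -1.2]
width: 0.0433
time: 19.9
tool_pos: [0.5055, 0.0962, 0.1573]
ee_rot: [-1.571, -0.0, -1.458]
wrist_force: [0.7, -0.3, -1.9]
width: 0.044
```

```bash
python3 -m creep '[[0,1,0,0,0,0,255],[0,1,0,0,0,0,255]]'; python3 -m creep '[[0,1,0,0,0,0,255],[0,1,0,0,0,0,255]]'
```

```text
time: 20.15
tool_pos: [0.5054, 0.0962, 0.1562]
ee_rot: [-1.571, -0.0, -1.458]
wrist_force: [0.6, -0.4, -1.1]
width: 0.044
time: 20.4
tool_pos: [0.5055, 0.0962, 0.1561]
ee_rot: [-1.57, -0.0, -1.458]
wrist_force: [-1.3, -0.1, 2.3]
width: 0.0434
```

```bash
python3 -m creep '[[0,-0.7,0,0,0,0,255],[0,-0.7,0,0,0,0,130],[0,-0.7,0,0,0,0,100],[0,-0.7,0,0,0,0,80],[0,-0.7,0,0,0,0,70]]'; python3 - <<'E'
from h import *
o,s=snap("wrist"); cv2.imwrite("pics/w13.png",s["color"]); print(o["time"],o["tool_pos"],o["ee_rot"],o["wrist_force"],o["width"])
o,s=snap("scene"); a=s["color"][130:220,250:370]; cv2.imwrite("pics/s13.png",cv2.resize(a,None,fx=5,fy=5,interpolation=cv2.INTER_CUBIC))
E
```

```text
time: 21.02
tool_pos: [0.5055, 0.0962, 0.156]
ee_rot: [-1.571, -0.0, -1.458]
wrist_force: [0.9, 0.6, 0.8]
width: 0.0678
21.025 [0.50551233 0.09621914 0.15602233] [-1.57074431e+00 -6.89376532e-05 -1.45787364e+00] [0.94838732 0.5644735  0.79784084] 0.06776359638922999
```

View pics/w13.png

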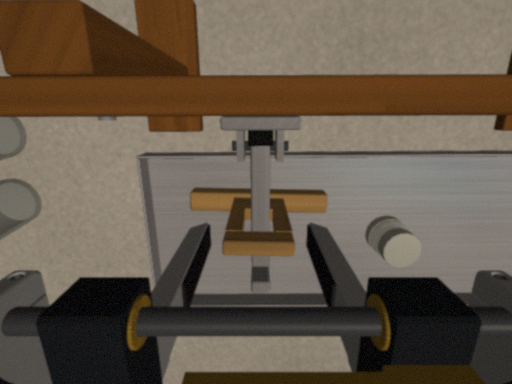

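View pics/s13.png

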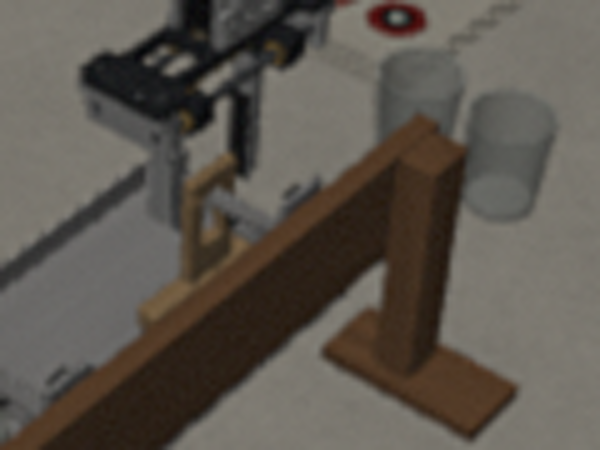

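```bash
python3 -m creep '[[0,-12,0,0,0,0,60],[0,-40,0,0,0,0,20],[0,-85,0,0,0,0,0],[20,-125,0,0,0,0,0],[70,-125,-10,0,0,0,0]]'; python3 -m creep '[[50,0,-5,0,0,0,60],[100,0,-10,0,0,0,120],[153,0,-11,0,0,0,150],[153,0,-11,0,0,0,160],[153,0,-11,0,0,0,160]]';python3 - <<'E'
from h import *
o,s=snap("wrist"); cv2.imwrite("pics/w14.png",s["color"]); print(o["time"],o["tool_pos"],o["ee_rot"],o["wrist_force"],o["width"])
x,y=o["tool_pos"][:2];print("X",.9936*x+.1128*y,"Y",-.1128*x+.9936*y)
for n in ["hook_b_lip","hook_b","rake"]:
    print(n,[(np.round(d["point"],4),round(d["p"],2)) for d in robot.landmark_of(n,"wrist")])
o,s=snap("scene"); a=s["color"][130:220,250:370]; cv2.imwrite("pics/s14.png",cv2.resize(a,None,fx=5,fy=5,interpolation=cv2.INTER_CUBIC))
E
```

```text
time: 21.75
tool_pos: [0.5054, 0.026, 0.2866]
ee_rot: [-1.561, -0.001, -1.454]
wrist_force: [0.2, -0.3, -0.5]
width: 0.0942
time: 22.38
tool_pos: [0.5098, -0.1274, 0.2817]
ee_rot: [-1.57, 0.0, -1.458]
wrist_force: [-0.3, 0.7, -0.7]
width: 0.0473
22.375 [ 0.50979164 -0.12744296  0.28168493] [-1.57003169e+00  2.66162695e-04 -1.45812462e+00] [-0.34183035  0.66827969 -0.703864  ] 0.04733083476001521
X 0.49215340666399676 Y -0.18413181836198567
hook_b_lip [(array([ 0.513 , -0.1271,  0.1817]), 0.61)]
hook_b [(array([ 0.5904, -0.1165,  0.1644]), 0.76), (array([0.5669, 0.1053, 0.1631]), 0.56)]
rake [(array([0.5108, 0.0976, 0.1738]), 0.61)]
```

View pics/w14.png

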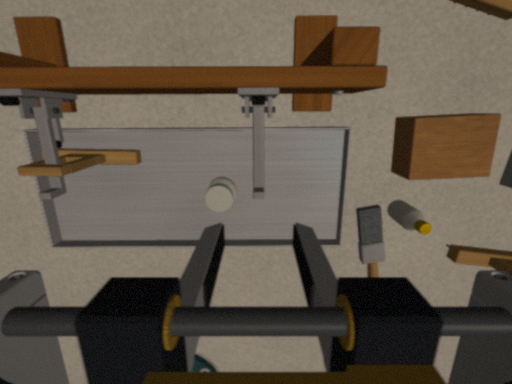

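View pics/s14.png

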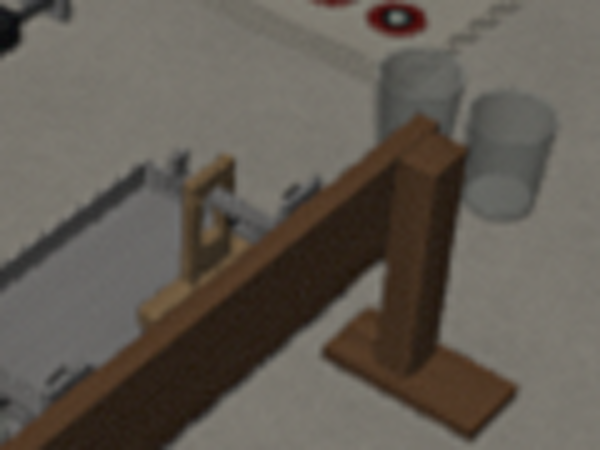

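```bash
python3 -m creep '[[0,40,1,0,0,0,170],[0,90,1,0,0,0,180],[0,122,1,0,0,0,190],[0,122,1,0,0,0,190],[0,122,1,0,0,0,190]]'; python3 -m creep '[[0,0,0,0,0,0,255],[0,0,0,0,0,0,255],[0,0,0,0,0,0,255],[0,0,0,0,0,0,255]]'; python3 - <<'E'
from h import *
o,s=snap("wrist"); cv2.imwrite("pics/w15.png",s["color"]); print(o["time"],o["tool_pos"],o["ee_rot"],o["wrist_force"],o["width"])
x,y=o["tool_pos"][:2];print("X",.9936*x+.1128*y,"Y",-.1128*x+.9936*y)
E
```

```text
time: 23.25
tool_pos: [0.5116, -0.1275, 0.1609]
ee_rot: [-1.568, -0.001, -1.457]
wrist_force: [-0.1, 0.1, 0.4]
width: 0.0238
time: 23.75
tool_pos: [0.5118, -0.1275, 0.161]
ee_rot: [-1.567, -0.001, -1.458]
wrist_force: [0.9, 2.7, 6.0]
width: 0.0118
23.75 [ 0.51179342 -0.12747164  0.16096526] [-1.56715716e+00 -6.89978512e-04 -1.45759435e+00] [0.90348839 2.65828493 5.99275114] 0.011754421825614066
X 0.4941391386268036 Y -0.18438611888197678
```

View pics/w15.png

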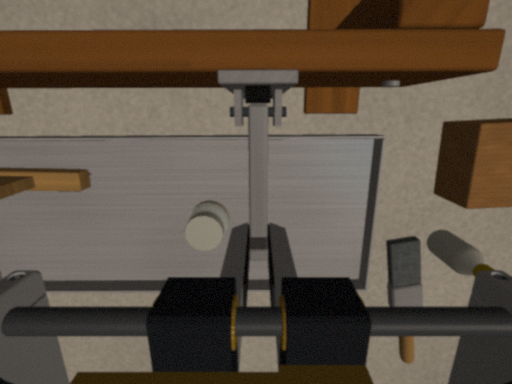

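```bash
python3 -m creep '[[0,-15,4,0,0,0,255],[0,-34,14,0,0,0,255],[0,-52,32,0,0,0,255],[0,-64,54,0,0,0,255],[0,-69,76,0,0,0,255]]'; python3 - <<'E'
from h import *
o,s=snap("wrist"); cv2.imwrite("pics/w16.png",s["color"]); print(o["time"],o["tool_pos"],o["ee_rot"],o["wrist_force"],o["width"])
x,y=o["tool_pos"][:2];print("X",.9936*x+.1128*y,"Y",-.1128*x+.9936*y)
E
```

```text
time: 24.42
tool_pos: [0.5846, -0.119, 0.2305]
ee_rot: [-1.575, 0.0, -1.459]
wrist_force: [-5.3, 1.2, 2.3]
width: 0.0111
24.425 [ 0.58462464 -0.11901504  0.23049499] [-1.57483141e+00  1.75571654e-04 -1.45872072e+00] [-5.32645541  1.20227862  2.2814379 ] 0.011103564759506489
X 0.5674581418313523 Y -0.18419900306291165
```

View pics/w16.png

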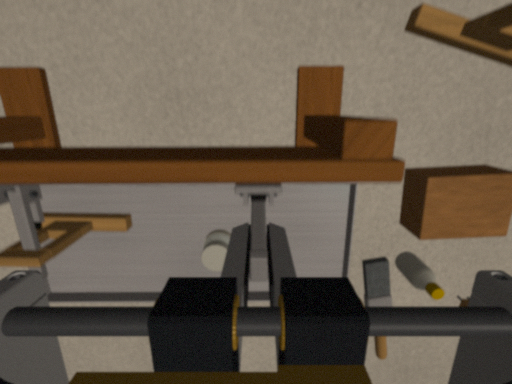

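```bash
python3 -m creep '[[0,0,0,0,0,0,190],[0,0,0,0,0,0,185],[0,0,-20,0,0,0,185],[0,-9,-42,0,0,0,220],[0,-9,-42,0,0,0,255]]'; python3 -m creep '[[0,0,0,0,0,0,255],[0,0,0,0,0,0,255],[0,0,0,0,0,0,255]]'; python3 - <<'E'
from h import *
o,s=snap("wrist"); cv2.imwrite("pics/w17.png",s["color"]); print(o["time"],o["tool_pos"],o["ee_rot"],o["wrist_force"],o["width"])
x,y=o["tool_pos"][:2];print("X",.9936*x+.1128*y,"Y",-.1128*x+.9936*y)
for n in ["hook_b_lip","hook_b_seat"]:
    for d in robot.landmark_of(n,"wrist"):
        p=d["point"]; print(n,np.round(p,4),round(d["p"],2), "X",.9936*p[0]+.1128*p[1])
E
```

```text
time: 25.1
tool_pos: [0.5439, -0.1243, 0.2381]
ee_rot: [-1.569, -0.001, -1.459]
wrist_force: [0.8, -0.5, 0.7]
width: 0.0093
time: 25.48
tool_pos: [0.5448, -0.1237, 0.2364]
ee_rot: [-1.572, 0.0, -1.458]
wrist_force: [-0.3, 0.6, 0.1]
width: 0.0007
25.475 [ 0.54475717 -0.12372231  0.23644334] [-1.57160237e+00  3.01300871e-04 -1.45767112e+00] [-0.34564647  0.61120355  0.09136415] 0.0006919443127698879
X 0.5273148486971925 Y -0.1843790940298111
hook_b_lip [ 0.5774 -0.1175  0.2528] 0.81 X 0.5604506400000001
hook_b_seat [ 0.579  -0.1201  0.2228] 0.97 X 0.5617471199999999
```

View pics/w17.png

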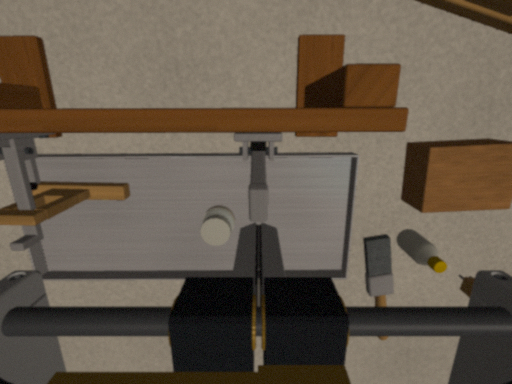

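```bash
python3 -m creep '[[0,-3,8,0,0,0,255],[0,-3,15,0,0,0,255],[0,-3,20,0,0,0,255],[0,-3,24,0,0,0,255],[0,-3,24,0,0,0,255]]'; python3 -m creep '[[0,0,2,0,0,0,255],[0,0,4,0,0,0,255],[0,0,4,0,0,0,255]]'
```

```text
time: 26.25
tool_pos: [0.569, -0.121, 0.2398]
ee_rot: [-1.57, -0.0, -1.458]
wrist_force: [-1.8, -1.4, 0.8]
width: 0.0001
time: 26.62
tool_pos: [0.5725, -0.1206, 0.2401]
ee_rot: [-1.57, -0.0, -1.458]
wrist_force: [-3.1, -0.6, 2.6]
width: 0.0008
```

```bash
python3 -m creep '[[0,0,2,0,0,0,255],[0,0,4,0,0,0,255],[0,0,4,0,0,0,255]]'; python3 -m creep '[[0,0,1.5,0,0,0,255],[0,0,1.5,0,0,0,255]]'
```

```text
time: 27.0
tool_pos: [0.5766, -0.1201, 0.2399]
ee_rot: [-1.57, -0.0, -1.458]
wrist_force: [-1.7, 0.0, 2.1]
width: 0.0004
time: 27.25
tool_pos: [0.5779, -0.12, 0.24]
ee_rot: [-1.571, -0.0, -1.458]
wrist_force: [-3.3, -0.3, 1.1]
width: 0.0009
```

```bash
python3 -m creep '[[0,0,1.5,0,0,0,255],[0,0,1.5,0,0,0,255]]'
```

```text
time: 27.5
tool_pos: [0.5794, -0.1198, 0.2401]
ee_rot: [-1.571, -0.0, -1.458]
wrist_force: [-2.2, -0.3, 2.6]
width: 0.0001
```

```bash
python3 -m creep '[[0,0,1.5,0,0,0,255],[0,0,1.5,0,0,0,255]]'
```

```text
time: 27.75
tool_pos: [0.5809, -0.1196, 0.24]
ee_rot: [-1.571, -0.0, -1.458]
wrist_force: [-2.3, -0.2, 2.1]
width: 0.0001
```

```bash
python3 -m creep '[[0,0,1.2,0,0,0,255],[0,0,1.2,0,0,0,255]]'
```

```text
time: 28.0
tool_pos: [0.5815, -0.1196, 0.24]
ee_rot: [-1.572, 0.0, -1.458]
wrist_force: [-4.4, -0.5, 2.6]
width: 0.0003
```

```bash
python3 -m creep '[[0,0,1.2,0,0,0,255],[0,0,1.2,0,0,0,255]]'
```

```text
time: 28.25
tool_pos: [0.5818, -0.1195, 0.24]
ee_rot: [-1.574, 0.0, -1.458]
wrist_force: [-7.1, -0.9, 3.3]
width: 0.0003
```

```bash
python3 -m creep '[[0,0,1.2,0,0,0,255],[0,0,1.2,0,0,0,255]]'
```

```text
time: 28.5
tool_pos: [0.5821, -0.1195, 0.24]
ee_rot: [-1.576, 0.0, -1.459]
wrist_force: [-10.1, -0.4, 4.0]
width: 0.0006
```

```bash
python3 -m creep '[[0,0,0.7,0,0,0,255],[0,0,0.7,0,0,0,255],[0,0,0.7,0,0,0,255]]'
```

```text
time: 28.88
tool_pos: [0.5822, -0.1195, 0.2401]
ee_rot: [-1.577, 0.0, -1.459]
wrist_force: [-10.4, -0.5, 4.5]
width: 0.0008
```

```bash
python3 -m creep '[[0,0,0.6,0,0,0,255],[0,0,0.6,0,0,0,255],[0,0,0.6,0,0,0,255],[0,0,0.6,0,0,0,255],[0,0,0.6,0,0,0,255]]'
```

```text
time: 29.5
tool_pos: [0.5823, -0.1195, 0.2401]
ee_rot: [-1.579, 0.0, -1.459]
wrist_force: [-12.1, -1.2, 5.7]
width: 0.0003
```

```bash
python3 -m creep '[[0,0,0.6,0,0,0,255],[0,0,0.6,0,0,0,255],[0,0,0.6,0,0,0,255],[0,0,0.6,0,0,0,255]]'
```

```text
time: 30.0
tool_pos: [0.5824, -0.1195, 0.2401]
ee_rot: [-1.58, 0.001, -1.459]
wrist_force: [-13.1, -0.6, 5.9]
width: 0.0004
```

```bash
python3 -m creep '[[0,0,-6,0,0,0,255],[0,0,-20,0,0,0,255],[0,-10,-50,0,0,0,255],[0,-50,-90,0,0,0,255],[0,-80,-90,0,0,0,255]]';python3 -m creep '[[0,0,0,0,0,0,255],[0,0,0,0,0,0,255],[0,0,0,0,0,0,255]]'; python3 - <<'E'
from h import *
o,s=snap("wrist"); cv2.imwrite("pics/w18.png",s["color"]); print(o["time"],o["tool_pos"],o["wrist_force"])
for n in ["hook_b_lip","hook_b_seat","rake","hook_a_lip","hook_a_seat"]:
    for d in robot.landmark_of(n,"wrist"):
        p=d["point"]; print(n,np.round(p,4),round(d["p"],2), "X",.9936*p[0]+.1128*p[1],"Y",-.1128*p[0]+.9936*p[1])
o,s=snap("scene"); a=s["color"][140:290,220:365]; cv2.imwrite("pics/s18.png",cv2.resize(a,None,fx=4,fy=4,interpolation=cv2.INTER_CUBIC))
for n in ["jar","dropper","brush","carton","cup1"]:
    print(n,[np.round(d["point"],3) for d in robot.landmark_of(n,"scene")][:2])
E
```

```text
time: 30.62
tool_pos: [0.4953, -0.1293, 0.3224]
ee_rot: [-1.567, -0.002, -1.459]
wrist_force: [1.2, -0.5, 0.2]
width: 0.0009
time: 31.0
tool_pos: [0.4966, -0.1289, 0.3176]
ee_rot: [-1.574, 0.002, -1.458]
wrist_force: [0.5, 0.1, -0.8]
width: 0.0005
31.0 [ 0.49657366 -0.12893544  0.31761841] [ 0.45636456  0.06837203 -0.7704395 ]
hook_b_lip [ 0.6137 -0.1151  0.2545] 0.9 X 0.59678904 Y -0.18358871999999998
hook_b_lip [ 0.4554 -0.0688  0.0069] 0.31 X 0.4447248000000001 Y -0.11972880000000001
hook_b_seat [0.5056 0.0919 0.171 ] 0.71 X 0.5127304800000001 Y 0.034280160000000004
hook_b_seat [ 0.6016 -0.1144  0.2253] 0.64 X 0.58484544 Y -0.18152832000000002
rake [0.5092 0.0981 0.1731] 0.89 X 0.5170068 Y 0.04003440000000002
rake [0.5708 0.1038 0.161 ] 0.43 X 0.5788555200000001 Y 0.03874944000000001
hook_a_lip [0.484  0.0922 0.1723] 0.77 X 0.49130256 Y 0.037014720000000015
hook_a_lip [0.5045 0.0943 0.1682] 0.57 X 0.5119082399999999 Y 0.03678888
hook_a_seat [0.5051 0.0924 0.1682] 0.81 X 0.51229008 Y 0.03483336
jar [array([0.508, 0.097, 0.167]), array([ 0.461, -0.075,  0.004])]
dropper [array([0.504, 0.091, 0.17 ]), array([ 0.458, -0.38 ,  0.003])]
brush [array([ 0.361, -0.356,  0.001])]
carton [array([ 0.575, -0.403,  0.004])]
cup1 [array([0.444, 0.398, 0.003]), array([0.529, 0.405, 0.007])]
```

View pics/w18.png

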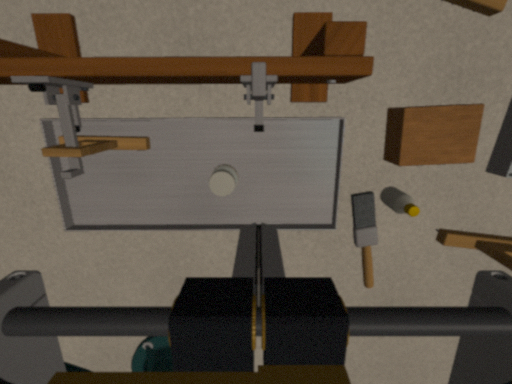

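View pics/s18.png

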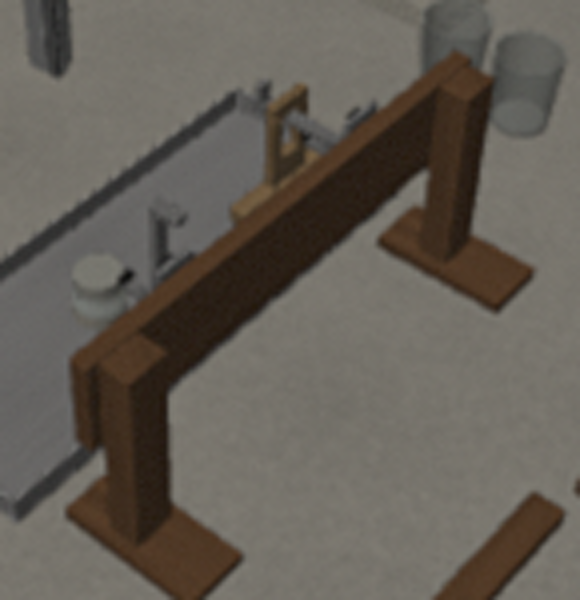

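The pictures show hook_b upright against its pad, the rake upright on hook_a's level arm, and the other things in place. I'm handing in.

```bash
python3 - <<'E'
from bench import robot
print(robot.close_job(), robot.get_obs()["time"])
E
```

```text
the job is handed in; nothing more can be done
the job is handed in; nothing more can be done
```

The job is done and handed in at about 31 s on the robot's clock (limit 69 s); no verdict was reported.

- **Unfolding hook_a:** I swung it down by its lip. My first press, with the lip still pinched, gave unclear force readings. So I let go and pressed the lip's top with shut fingertips, reading 11–12 N for about 1 s.
- **Rake:** I lifted it off hook_b, moved it across and let it go on hook_a. The last pictures show it upright and still, within about 3 mm of the seat sideways and along the arm.
- **Folding hook_b:** I swung it up and pressed it against its pad from the front, reading 12–13 N for about 1 s. There was also 4–6 N of vertical friction in that reading.
- **Last checks:**
  - **Bystanders:** they were found within a few mm of where they started.
  - **Gripper:** it was clear of everything, with the wrist force near zero.
  - **Not measured directly:** the joint angles and the stop loads. I judged them from the pictures, the wrist force and where the tool stopped.
  - **Disagreements:** the final landmark for hook_b's lip was about 7 mm further towards the rail than a fully folded arm allows. I took this as detector error, because the tool stopped where expected. The networks also gave a few wrong hits for the jar and the bottle at the rake.

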